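# Lid on the pan, control knob back on the induction hob, press and hold

### The arm

A 6-joint arm with a two-finger parallel gripper is mounted at the origin on the work surface. World frame = base frame: x ahead of the robot, y to its left, z up, the work surface at z = 0. Lengths are in m, angles in rad, forces in N, time in s.
With the tool pointing down it reaches from about 0.35 to 0.775 m from the base axis. Payload 5.5 kg.
Tool frame: the origin (TCP) lies at the very end of the fingers, on their centre line; the grasp point (between the pads) lies 19 mm behind it; z points along the fingers, x is the direction in which the jaws open and shut, and the axes are right-handed (so a half turn about z gives the same grasp; the last joint's range is limited). The gripper opens to 85 mm and grips with 20 to 120 N. Pads are 22 mm wide; open, the fingers measure 114 mm over their backs; the gripper's body (76 mm by 85 mm) begins 54 mm behind the grasp point. The pads swing forward as they close: fully open they stand 13 mm farther back than shut.
Start: joints at [1.172, 0.313, 0.046, 1.304, 0, 1.431], TCP at [0.147, 0.556, 0.231] pointing down, gripper open.
Joint ranges: [-2.76, 2.76], [-0.86, 1.69], [-1.03, 1.26], [-2.2, 2.34], [-1.47, 1.5], [-3.14, 3.14]. Speed limits (rad/s): [2.57, 2.57, 3.14, 3.14, 3.14, 3.14].

### API

Orientations are given as a unit quaternion [w, x, y, z].
In Python, from workcell import monitor, eyes, ticket gives the robot as it stands.
- The arm moves only by the tool send_rows, never from a script. Its argument "targets" is a list of rows, each a list of 5 numbers: the shift along the world's x, y, z in m, then the turn about the world's z in degrees, then the closure in counts, from 0 (fully open) to 255 (shut). A call has 1 to 12 rows; each row shifts and turns the commanded pose from where the row before left it; what a row does not reach is not made up. A row lasts 1/10 s, in which the tool goes at most 50 mm and 8.59 degrees, less where a joint would pass 70% of its speed; a pose out of reach is approached as far as the arm can. A call is refused whole if a number of a shift passes 0.05 or a number of a turn 8.59, either way. A call with a gripper value outside its range is refused whole. The fingers move at their own pace and stop on an object; "newtons" is the grip in N (left out, the last holds). Time passes only in rows, so rows that do not move let the fingers close. It gives the time, the measured TCP pose, the force and the opening at its end, in the units of the state.
- monitor.get_state(): the state, without advancing time (a new reading comes with each control period).
- eyes.read_camera(name): name is "scene" or "side" or "wrist"; returns a dict with "img" (480x640x3 uint8, red, green, blue), "z_map" (480x640 float32, m along the optical axis (not along the pixel's ray), 0 where there is no reading), "camera_matrix" (3x3 intrinsics, pixels), "k1" (the pictures are not rectified: a ray, as slopes to the right and down, at radius r is drawn at 1 + k1 r^2 times it, then the intrinsics apply), "pose" (4x4, takes a point from camera to world coordinates); the wrist camera has in their place "T_tool_cam" (4x4, takes a point from camera to tool coordinates, whose origin is the TCP and whose axes are the tool frame's). Camera axes: x right, y down, z forward; pixel columns grow to the right and rows downward; lengths in m; the calibration is good to about 2 mm. A picture is of the moment at which its call begins: read the wrist's pose just before it.
- ticket.hand_in(): hands the job in, once; it reports no verdict.
Trained networks look in the newest picture that a camera, given by its name, has taken for a name from the list of things; names that differ only in an ending like _2 or _b are one class to them, and where a whole thing is asked for, a point or a joint stands for the part that bears it (a point fixed in the world has none). Each returns a list of dicts, best first, with "conf" (0 to 1); they miss things now and then, are a little off and sometimes report something else, mostly with a low value. They report only what shows in the picture. A call takes as long as a camera call. They do not tell look-alikes from the thing itself.
- eyes.spot_in(name, camera): "xyz" ([x, y, z] in m, in world coordinates, good to about 4 mm: the middle of the surface that is visible of it).
- eyes.tip_of(name, camera): "xyz" ([x, y, z] in m, in world coordinates, good to about 4 mm: a listed point, or the origin of a listed thing).
The state is a dict: "clock": time; "joint_pos": joint angles; "qvel": joint speeds; "tau": joint torques, N m; "tcp_pos": TCP position; "orientation": TCP orientation; "wrist_force": force on the tool from outside, world axes, zero at the start; "ft_torque": the same for the moment, N m; "finger_gap": finger opening in m.
Only numpy, scipy, OpenCV 4.12 (cv2) and the standard library are available. Lean on these libraries where they do the work, as an engineer would, in place of code of your own. Each camera call takes 0.05 s, during which the arm holds its last target.

### The job

The potatoes are in the pan, so put the lid on it, seated squarely on the rim, and let go of the lid. Then refit the hob's control knob, which was pulled off for cleaning: turn it so that its D-bore matches the D-shaft on the hob, push it fully home, press it right down against its switch as for switching on, and finish there with the hand still holding it pressed down, not let go. Leave the pan where it stands and the other things on the worktop as they are.

Things in the scene. Friction and masses are not known exactly. Their poses are not given: they have to be found in the camera images.
- hob: Fixed portable induction hob, 360 mm deep (x) by 280 mm wide (y), flat top 60 mm above the worktop: black glass with a printed cooking ring, plain aluminium control panel along its front. Origin: centre of its underside; +x to its back, z up. The D-shaft stands on the panel at (-138, 0) mm from the origin, the ring's centre is at (+42, 0) mm.
- shaft_top (a point): Centre of the top of the bare, upright brass D-shaft on the hob's panel: 14 mm diameter with a flat cut 2 mm from the axis, 22 mm tall (top 82 mm above the worktop), last 2 mm chamfered. Its x axis points squarely out through the flat; z up. It can be turned (stiff, 0.08 N m); the flat starts facing within 26 degrees of the hob's back (+x). It is also a push switch.
- dial_press (a joint): Push switch under the D-shaft: how far the shaft is pressed down, 0 up, 0.004 m fully down. A spring takes 3 N to start and 9 N fully down, and lifts the shaft again when let go.
- dial_knob: Black control knob, 60 g, standing on the worktop, bore down, to one side of the hob (the lid is on the other). Skirt 46 mm across, 6 mm high; on it a bar grip 22 mm wide (y), from 6 to 36 mm up, from x = -22 mm to a pointed nose at x = +28 mm (sides straight from x = -19 to +14); white line on top towards the nose. Origin: centre of the underside; x to the nose, z up.
- knob_bore (a point): Closed end of the knob's D-bore, on its axis 16 mm above the underside; axes as the knob's. Bore 15.6 mm across, its flat 2.8 mm from the axis ON THE NOSE SIDE: it goes on with the nose pointing the way the shaft's flat faces, 0.8 mm play all round. Home: this point meets the shaft's top, skirt 6 mm above the panel (2 mm when pressed fully down).
- knob_nose (a point): Tip of the knob's pointed nose, 28 mm from its axis, 26 mm above its underside.
- pan: Loose steel saucepan with potatoes in it, 1.3 kg, standing on the hob's cooking ring: outer diameter 160 mm, inner 154 mm, 85 mm high, two side loops reaching 112 mm from its axis along its y. Origin: centre of its underside; z up.
- pan_rim (a point): Centre of the pan's mouth at the height of its rim.
- lid: Steel lid, 350 g, lying right way up on the worktop: rim plate 168 mm across, 3 mm thick, its underside 8 mm up; under it a plug 144 mm across, 8 mm high, that goes inside the pan; low dome to 25 mm; in the middle a round black grip 36 mm across, from 34 to 54 mm up. Heights are above the origin, the centre of the plug's underside; z up.
- lid_seat (a point): Point on the lid's axis at the underside of its rim plate (8 mm above the lid's underside): meets the pan's rim centre when the lid is on.
- lid_grip (a point): Centre of the lid's round grip, 44 mm above the lid's underside.
- mug: Bystander, to be left alone. White mug, 78 mm across, 92 mm high, with a handle. Origin: centre of its underside.
- salt: Bystander, to be left alone. White salt shaker, 40 mm across, 75 mm high. Origin: centre of its underside.
- mill: Bystander, to be left alone. Dark wooden pepper mill, 52 mm across, 158 mm high. Origin: centre of its underside.
- ramekin: Bystander, to be left alone. White ramekin, 84 mm across, 45 mm high. Origin: centre of its underside.
- spoon: Bystander, to be left alone. Wooden spoon, 260 mm long (x), lying on the worktop in front of the hob. Origin: its middle, on the worktop.
- spice: Bystander, to be left alone. Amber spice jar with steel cap, 44 mm across, 70 mm high. Origin: centre of its underside.
Things that resemble listed ones, but are neither listed nor needed, are in the scene too. Several things look just like the dial_knob: the one meant starts nearest to the robot's base.

How it is judged:
On the way, in this order (a step that is already met when the one before it is completed fails the run):
1. the lid sits squarely on the pan's rim and the hand has let go of it (horizontal distance between lid_seat and pan_rim below 0.007 m and z of lid_seat in the frame of pan_rim between -0.003 and 0.003 m and angle between lid's own z axis and vertical below 0.05 rad and contact force between the fingers and lid below 0.1 N), for 0.2 s.
2. the knob is fully home on the D-shaft, turned to match it (z of knob_bore in the frame of shaft_top between -0.0025 and 0.0025 m and horizontal distance between knob_bore and shaft_top below 0.003 m and angle between the x axis of dial_knob and the x axis of shaft_top, either way round below 0.35 rad and x of knob_nose in the frame of shaft_top above 0.02 m and angle between dial_knob's own z axis and vertical below 0.1 rad), for 0.2 s.
At the end, for the whole second after the job is handed in: Lid on the pan (centred within 7 mm, seated within 3 mm, level within 3 degrees), untouched; pan within 25 mm of its start. Knob home on the shaft (depth 2.5 mm, centre 3 mm, nose with the flat within 20 degrees, upright 6 degrees); fingers hold it pressed, switch at least 2.8 of 4 mm down (all of step 1 and all of step 2 and contact force between the arm and lid below 0.1 N and linear speed of lid below 0.02 m/s and distance of pan from where it was at the start of the episode below 0.025 m and value of joint dial_press above 0.0028 m and contact force between the fingers and dial_knob above 2 N); the arm keeps its last pose, push and grip.
It fails at once if the pan is pushed or lifted more than 40 mm from where it stood (distance of pan from where it was at the start of the episode above 0.04 m).
It fails at once if the mug, salt shaker, pepper mill, ramekin, spoon or spice jar is moved more than 30 mm (distance of any of mug, salt, mill, ramekin, spoon, spice from where it was at the start of the episode above 0.03 m).
It also fails if it takes over 64 s, if anything falls off the work surface, if the arm or the gripper's body presses on something with over 40 N, if the wrist force passes 120 N, or if a joint passes its speed limit or range.

## Working session

There is one attempt and no reset: what is moved stays moved. The work goes in short steps, Python scripts to look and compute and a tool call to move; the robot and the scene stay as the last step left them, time stands still between calls to the robot, and variables do not carry over. Pictures are saved under pics/ and viewed, and the job is handed in when it is done.

Besides the shell and the picture viewer there is one more tool, called after "Emit:" by a JSON object that holds its "api" and its "payload", one argument or row to a line. send_rows: Moves the arm, as the interface text tells. Its arguments: {"type":"object","properties":{"targets":{"type":"array"},"newtons":{"type":"number"}},"required":["targets"]}

```bash
ls; mkdir -p pics; cat > h.py <<'E'
import numpy as np, cv2
from workcell import monitor, eyes, ticket
from scipy.spatial.transform import Rotation as R
def Ttool():
    s=monitor.get_state(); q=s["orientation"]; T=np.eye(4)
    T[:3,:3]=R.from_quat([q[1],q[2],q[3],q[0]]).as_matrix(); T[:3,3]=s["tcp_pos"]; return T
def cam(name,fn=None):
    T=Ttool() if name=="wrist" else None
    c=eyes.read_camera(name)
    c["P"]=T@np.array(c["T_tool_cam"]) if T is not None else np.array(c["pose"])
    if fn: cv2.imwrite("pics/"+fn,c["img"][:,:,::-1])
    return c
def ray(c,u,v):
    K=np.array(c["camera_matrix"]); d=np.array([(u-K[0,2])/K[0,0],(v-K[1,2])/K[1,1]])
    s=d.copy()
    for _ in range(20): s=d/(1+c["k1"]*(s@s))
    return np.array([s[0],s[1],1.])
def px(c,u,v,z=None):
    """world point: by depth map, or on plane z"""
    r=ray(c,u,v);P=c["P"]
    if z is None:
        return P[:3,:3]@(r*c["z_map"][int(round(v)),int(round(u))])+P[:3,3]
    d=P[:3,:3]@r; return P[:3,3]+d*(z-P[2,3])/d[2]
def proj(c,p):
    P=c["P"]; q=P[:3,:3].T@(np.array(p)-P[:3,3]); s=q[:2]/q[2]; s=s*(1+c["k1"]*(s@s)); K=np.array(c["camera_matrix"])
    return np.array([K[0,0]*s[0]+K[0,2],K[1,1]*s[1]+K[1,2]])
def cloud(c):
    K=np.array(c["camera_matrix"]); D=np.array([c["k1"],0,0,0.])
    v,u=np.mgrid[:480,:640]
    p=cv2.undistortPoints(np.stack([u,v],-1).reshape(-1,1,2).astype(float),K,D).reshape(480,640,2)
    z=c["z_map"]; X=np.dstack([p*z[...,None],z])@c["P"][:3,:3].T+c["P"][:3,3]
    X[z==0]=np.nan
    return X
E
cat > a.py <<'E'
from h import *
np.set_printoptions(precision=4,suppress=True)
print(monitor.get_state())
for n in ["scene","side","wrist"]:
    c=cam(n,n+"0.png"); print(n,c["camera_matrix"],c["k1"],c["P"])
    for t in ["lid_grip","lid","pan_rim","shaft_top","dial_knob","knob_nose","hob"]:
        print(t,[(np.round(d["xyz"],4).tolist(),round(d["conf"],2)) for d in eyes.tip_of(t,n)])
E
python3 a.py
```

```text
pics
{'clock': 0.0, 'joint_pos': array([1.1724, 0.314 , 0.045 , 1.3036, 0.    , 1.4312]), 'qvel': array([ 0.001 , -0.0006, -0.0022,  0.0001,  0.0001,  0.0011]), 'tau': array([ -0.001 , -48.0635,  29.8528,   0.0195,  -0.0001,  -0.    ]), 'tcp_pos': array([0.1469, 0.5554, 0.2304]), 'orientation': array([ 0.0004,  0.7924,  0.61  , -0.0008]), 'wrist_force': array([-0.8398,  0.5506,  0.0085]), 'ft_torque': array([ 0.0523,  0.0135, -0.0123]), 'finger_gap': 0.08537660885029685}
scene [[453.2202   0.     330.4932]
 [  0.     453.2202 232.8474]
 [  0.       0.       1.    ]] -0.0678404245179669 [[ 0.6815  0.4897 -0.5438  1.081 ]
 [ 0.7315 -0.4766  0.4876 -0.488 ]
 [-0.0205 -0.7301 -0.683   0.7899]
 [ 0.      0.      0.      1.    ]]
lid_grip [([0.4477, 0.247, 0.0462], 0.97)]
lid [([0.446, 0.2483, 0.0004], 0.92)]
pan_rim [([0.6284, -0.0009, 0.1456], 0.94)]
shaft_top [([0.4448, -0.0074, 0.0814], 0.38)]
dial_knob [([0.4869, -0.2851, -0.0002], 0.96), ([0.5011, -0.3836, 0.0032], 0.91), ([0.5791, -0.2898, -0.0006], 0.73)]
knob_nose [([0.4994, -0.2587, 0.0278], 0.84), ([0.604, -0.3006, 0.0293], 0.84
[... 582 characters left out ...]
5, 0.1415], 0.57)]
shaft_top [([0.4485, -0.0081, 0.083], 0.5)]
dial_knob [([0.5801, -0.2868, 0.0012], 0.92), ([0.5033, -0.3844, 0.0032], 0.9), ([0.4837, -0.2761, -0.0013], 0.87), ([0.3446, -0.2223, 0.0002], 0.66)]
knob_nose [([0.4834, -0.3988, 0.0249], 0.9), ([0.5006, -0.2635, 0.0267], 0.8), ([0.6041, -0.3007, 0.0279], 0.58)]
hob [([0.5882, -0.008, 0.0024], 0.8)]
wrist [[355.1374   0.     319.4202]
 [  0.     355.1374 242.0142]
 [  0.       0.       1.    ]] -0.05838236785802191 [[ 0.2568  0.9241  0.2829  0.0752]
 [ 0.9665 -0.2457 -0.0749  0.5744]
 [ 0.0003  0.2926 -0.9562  0.3745]
 [ 0.      0.      0.      1.    ]]
lid_grip []
lid []
pan_rim []
shaft_top []
dial_knob []
knob_nose []
hob []
```

View pics/scene0.png

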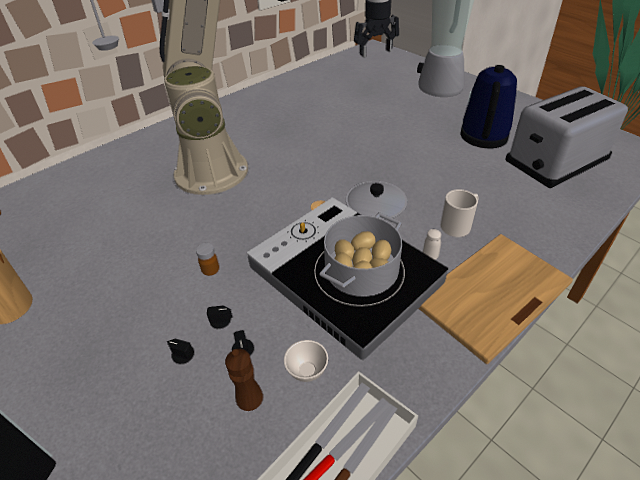

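View pics/side0.png

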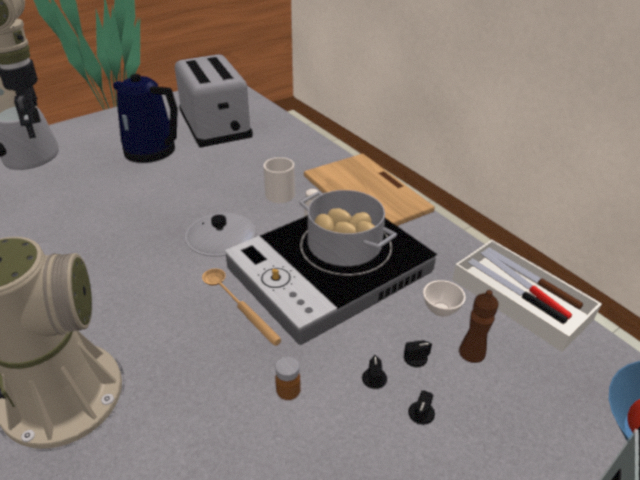

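The scene view shows the lid at (377,195), the pan at (362,250), and three knobs at (220,316), (180,350) and (243,342). The networks' lid and pan positions agree with the picture. The knob at about (0.485, -0.28) is nearest the base. First I'll move over the lid.

Emit:
{"api": "send_rows", "payload": {
  "targets": [
    [0.02, -0.02, 0, 0, 0],
    [0.04, -0.04, -0.005, 0, 0],
    [0.04, -0.045, -0.005, 0, 0],
    [0.04, -0.045, -0.01, 0, 0],
    [0.04, -0.045, -0.01, 0, 0],
    [0.04, -0.045, -0.01, 0, 0],
    [0.04, -0.04, -0.01, 0, 0],
    [0.03, -0.02, 0, 0, 0],
    [0.01, -0.01, 0, 0, 0],
    [0, 0, 0, 0, 0],
    [0, 0, 0, 0, 0]
  ],
  "newtons": 40
}}

```text
clock: 2.3
tcp_pos: [0.408, 0.2883, 0.1895]
orientation: [-0.0, 0.792, 0.61, -0.0]
wrist_force: [-0.3, -0.5, -0.1]
finger_gap: 0.0854
```

```bash
cat > b.py <<'E'
from h import *
import sys
np.set_printoptions(precision=4,suppress=True)
tag=sys.argv[1]
s=monitor.get_state(); print(s["clock"],s["tcp_pos"],s["wrist_force"],s["finger_gap"])
for n in sys.argv[2].split(','):
    c=cam(n,n+tag+".png")
    for t in sys.argv[3].split(','):
        for d in eyes.tip_of(t,n): print(n,t,np.round(d["xyz"],4),round(d["conf"],2),proj(c,d["xyz"]).round())
E
python3 b.py 1 wrist,scene lid_grip,lid,pan_rim,shaft_top,pan
```

```text
2.3 [0.408  0.2883 0.1895] [-0.2741 -0.4861 -0.0599] 0.08540369235131426
wrist lid_grip [0.4423 0.2475 0.0431] 0.91 [285. 274.]
wrist lid [0.4445 0.2466 0.0013] 0.8 [289. 260.]
wrist shaft_top [ 0.4453 -0.0071  0.0826] 0.89 [  6. 362.]
scene lid_grip [0.4457 0.247  0.0466] 0.64 [375. 189.]
scene lid [0.4441 0.2493 0.    ] 0.97 [375. 201.]
scene lid [0.6741 0.1978 0.001 ] 0.41 [430. 253.]
scene pan_rim [ 0.629  -0.0008  0.1474] 0.9 [361. 240.]
scene pan_rim [ 0.5002 -0.261   0.0253] 0.69 [229. 312.]
scene pan_rim [0.6305 0.0054 0.0617] 0.65 [362. 268.]
scene shaft_top [ 0.5009 -0.263   0.0241] 0.64 [228. 313.]
scene shaft_top [ 0.446  -0.011   0.0811] 0.52 [301. 224.]
scene pan [0.5829 0.0012 0.0015] 0.6 [345. 275.]
scene pan [ 0.4884 -0.281   0.0202] 0.36 [218. 315.]
```

```bash
cat > m.py <<'E'
from h import *
from scipy.optimize import least_squares
np.set_printoptions(precision=4,suppress=True)
def fit(P):
    f=lambda q: np.hypot(P[:,0]-q[0],P[:,1]-q[1])-q[2]
    r=least_squares(f,[*P[:,:2].mean(0),.08],loss='soft_l1',f_scale=.002); return r.x
for n in ["wrist","scene","side"]:
    c=cam(n); X=cloud(c).reshape(-1,3); X=X[~np.isnan(X[:,0])]
    near=lambda a,r: X[np.hypot(X[:,0]-a[0],X[:,1]-a[1])<r]
    g=near((.445,.247),.03)
    if len(g):
        t=g[g[:,2]>np.quantile(g[:,2],.9)-.004]
        t=t[t[:,2]<.07]
        if len(t): print(n,"grip top",len(t),t.mean(0),"mid range",(t.min(0)+t.max(0))/2,t[:,2].max(), t.max(0)-t.min(0))
    p=near((.629,.001),.092); p=p[(p[:,2]>.11)&(p[:,2]<.18)]
    if len(p)>50:
        rr=np.hypot(p[:,0]-.629,p[:,1]-.001); h,e=np.histogram(p[:,2],40); print(n,"pan z max",np.quantile(p[:,2],[.5,.9,.98,1]))
        zt=np.quantile(p[:,2],.97); q=p[p[:,2]>zt-.005]; print("rim fit",fit(q),len(q),zt)
    l=near((.445,.247),.1); l=l[(l[:,2]>.006)&(l[:,2]<.016)]
    if len(l)>50: 
        ci,r=cv2.minEnclosingCircle(l[:,:2].astype(np.float32)*1000); print(n,"lid plate",np.array(ci)/1000,r)
E
python3 m.py
```

```text
wrist grip top 1267 [0.4462 0.2476 0.0541] mid range [0.447  0.2473 0.0535] 0.05628307701981877 [0.0351 0.0355 0.0055]
wrist lid plate [0.4479 0.2469] 84.15516662597656
scene pan z max [0.1247 0.1444 0.1468 0.1491]
rim fit [0.6304 0.0031 0.0781] 470 0.14642560769449892
scene lid plate [0.4439 0.2507] 89.83076477050781
side pan z max [0.1258 0.1434 0.1461 0.1499]
rim fit [0.6274 0.0032 0.0781] 457 0.14567309556141247
side lid plate [0.4468 0.2493] 87.42131042480469
```

View pics/wrist1.png

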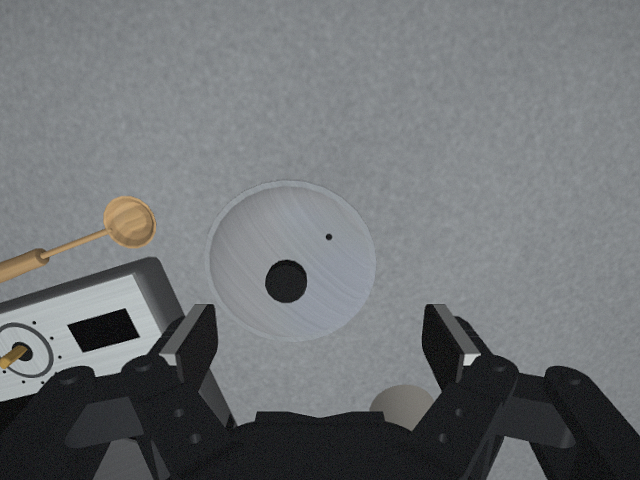

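Emit:
{"api": "send_rows", "payload": {
  "targets": [
    [0.02, -0.02, -0.02, 0, 0],
    [0.019, -0.021, -0.03, 0, 0],
    [0, 0, -0.03, 0, 0],
    [0, 0, -0.03, 0, 0],
    [0, 0, -0.02, 0, 0],
    [0, 0, 0, 0, 0],
    [0, 0, 0, 0, 0]
  ]
}}

```text
clock: 3.75
tcp_pos: [0.4476, 0.2469, 0.0597]
orientation: [-0.0, 0.792, 0.61, -0.0]
wrist_force: [0.1, -0.3, -0.1]
finger_gap: 0.0856
```

```bash
python3 b.py 2 wrist lid_grip,lid,pan_rim
```

```text
3.75 [0.4476 0.2469 0.0597] [ 0.0673 -0.2545 -0.1282] 0.08560075770189177
wrist lid_grip [0.4444 0.248  0.0409] 0.72 [321. 283.]
wrist lid [0.4477 0.2463 0.0018] 0.89 [319. 263.]
```

View pics/wrist2.png

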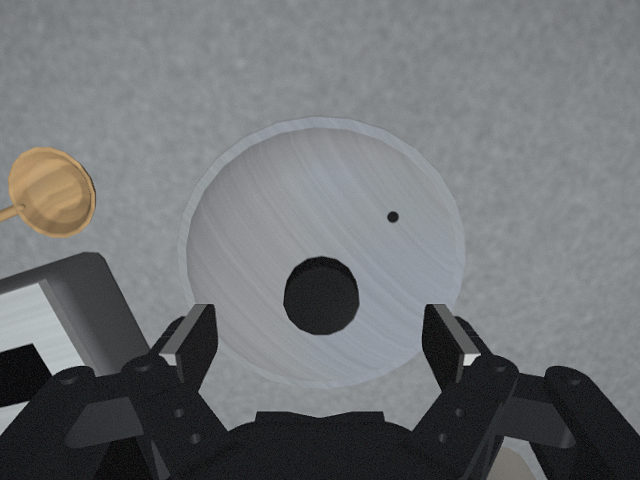

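The grip at (321,297) is centred between the fingers at (205,330) and (437,330), so I'll descend and close on it.

Emit:
{"api": "send_rows", "payload": {
  "targets": [
    [0, 0, -0.015, 0, 0],
    [0, 0, -0.013, 0, 0],
    [0, 0, 0, 0, 0],
    [0, 0, 0, 0, 120],
    [0, 0, 0, 0, 255],
    [0, 0, 0, 0, 255],
    [0, 0, 0, 0, 255],
    [0, 0, 0, 0, 255],
    [0, 0, 0, 0, 255],
    [0, 0, 0, 0, 255]
  ],
  "newtons": 60
}}

```text
clock: 4.95
tcp_pos: [0.4484, 0.2475, 0.0326]
orientation: [0.0, 0.792, 0.61, 0.001]
wrist_force: [-1.3, 0.6, 5.4]
finger_gap: 0.0341
```

```bash
python3 b.py 3 wrist lid_grip,lid
```

```text
4.95 [0.4484 0.2475 0.0326] [-1.3311  0.611   5.4251] 0.03412093871031739
wrist lid_grip [0.4476 0.2475 0.0423] 0.96 [320. 316.]
wrist lid [0.4436 0.2469 0.0009] 0.68 [317. 272.]
```

View pics/wrist3.png

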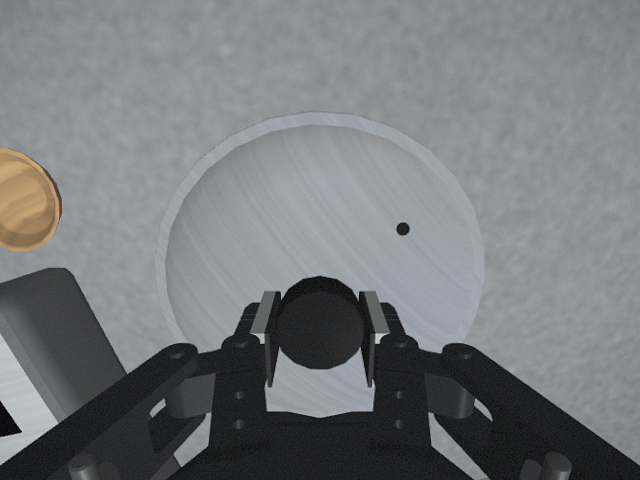

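Grip held at (320,320). Lifting.

Emit:
{"api": "send_rows", "payload": {
  "targets": [
    [0, 0, 0.01, 0, 255],
    [0, 0, 0.03, 0, 255],
    [0, 0, 0.04, 0, 255],
    [0, 0, 0.04, 0, 255],
    [0, 0, 0.04, 0, 255],
    [0, 0, 0.03, 0, 255],
    [0, 0, 0, 0, 255]
  ]
}}

```text
clock: 5.8
tcp_pos: [0.4497, 0.2478, 0.2262]
orientation: [0.001, 0.792, 0.61, 0.004]
wrist_force: [1.2, -0.1, -3.9]
finger_gap: 0.0336
```

Emit:
{"api": "send_rows", "payload": {
  "targets": [
    [0.02, -0.03, 0, 0, 255],
    [0.025, -0.035, 0, 0, 255],
    [0.025, -0.035, 0, 0, 255],
    [0.025, -0.035, 0, 0, 255],
    [0.025, -0.035, 0, 0, 255],
    [0.025, -0.035, 0, 0, 255],
    [0.02, -0.025, 0, 0, 255],
    [0.016, -0.014, 0, 0, 255],
    [0, 0, 0, 0, 255],
    [0, 0, 0, 0, 255]
  ]
}}

```text
clock: 6.8
tcp_pos: [0.6275, 0.0028, 0.219]
orientation: [-0.002, 0.793, 0.61, -0.001]
wrist_force: [-0.2, -0.4, -3.9]
finger_gap: 0.034
```

```bash
python3 b.py 4 wrist,scene,side lid_grip,lid,lid_seat,pan_rim
```

```text
6.8 [0.6275 0.0028 0.219 ] [-0.166  -0.3705 -3.9266] 0.03396511494830871
wrist lid_grip [0.6255 0.0036 0.2251] 0.94 [321. 309.]
wrist lid_seat [ 0.6281 -0.003   0.1945] 0.81 [310. 289.]
wrist lid_seat [ 0.7064 -0.2256 -0.0031] 0.27 [149. 322.]
scene lid_grip [ 0.5829 -0.0014 -0.0006] 0.68 [345. 277.]
scene lid_grip [0.627  0.0018 0.2324] 0.59 [362. 207.]
scene lid [0.6254 0.0037 0.1923] 0.65 [362. 222.]
scene lid_seat [0.6251 0.0052 0.1947] 0.59 [362. 221.]
scene pan_rim [0.6261 0.0019 0.1484] 0.72 [361. 239.]
side lid [ 0.5871 -0.0083  0.0001] 0.59 [331. 274.]
side lid_seat [0.6248 0.0009 0.1976] 0.74 [346. 190.]
side pan_rim [0.6297 0.0039 0.1411] 0.73 [346. 212.]
side pan_rim [ 0.6783 -0.3422  0.0005] 0.34 [475. 352.]
```

View pics/scene4.png

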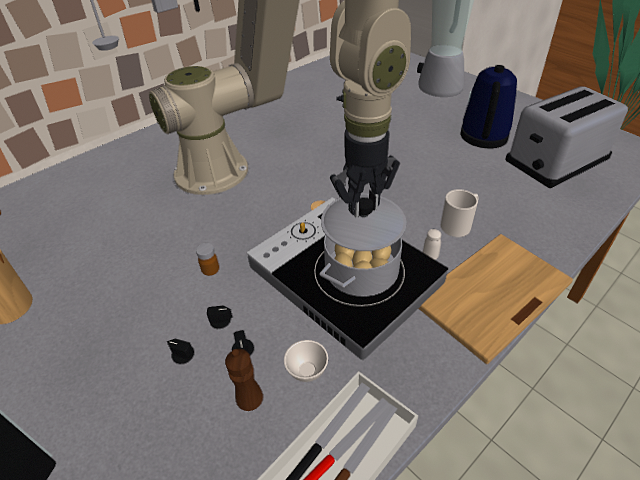

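View pics/side4.png

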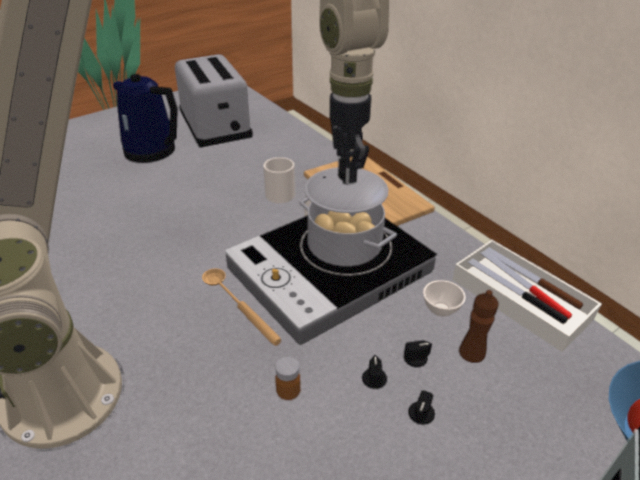

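The lid hangs level over the pan in both views, centred near (362,222) in the scene view and (346,190) in the side view. Lowering it now.

Emit:
{"api": "send_rows", "payload": {
  "targets": [
    [0.002, 0, -0.02, 0, 255],
    [0, 0, -0.015, 0, 255],
    [0, 0, -0.005, 0, 255],
    [0, 0, -0.004, 0, 255],
    [0, 0, -0.003, 0, 255],
    [0, 0, 0, 0, 255]
  ]
}}

```text
clock: 8.15
tcp_pos: [0.6308, 0.003, 0.1748]
orientation: [0.0, 0.792, 0.61, 0.0]
wrist_force: [-0.0, 0.3, -4.1]
finger_gap: 0.0343
```

Emit:
{"api": "send_rows", "payload": {
  "targets": [
    [0, 0, -0.002, 0, 255],
    [0, 0, -0.002, 0, 255],
    [0, 0, 0, 0, 255]
  ]
}}

```text
clock: 8.45
tcp_pos: [0.6306, 0.003, 0.1705]
orientation: [-0.0, 0.792, 0.61, 0.0]
wrist_force: [-0.0, 0.3, -4.0]
finger_gap: 0.0342
```

Emit:
{"api": "send_rows", "payload": {
  "targets": [
    [0, 0, -0.002, 0, 255],
    [0, 0, -0.001, 0, 255],
    [0, 0, 0, 0, 255]
  ]
}}

```text
clock: 8.75
tcp_pos: [0.6308, 0.0029, 0.1696]
orientation: [0.001, 0.792, 0.61, 0.001]
wrist_force: [-3.6, 0.2, 5.9]
finger_gap: 0.0338
```

Emit:
{"api": "send_rows", "payload": {
  "targets": [
    [0, 0, 0, 0, 140],
    [0, 0, 0, 0, 100],
    [0, 0, 0, 0, 0],
    [0, 0, 0, 0, 0],
    [0, 0, 0, 0, 0],
    [0, 0, 0, 0, 0],
    [0, 0, 0, 0, 0]
  ]
}}

```text
clock: 9.45
tcp_pos: [0.6306, 0.003, 0.1674]
orientation: [-0.0, 0.792, 0.61, 0.0]
wrist_force: [-0.2, 0.1, -0.2]
finger_gap: 0.0849
```

Emit:
{"api": "send_rows", "payload": {
  "targets": [
    [0, 0, 0.02, 0, 0],
    [0, 0, 0.04, 0, 0],
    [0, 0, 0.04, 0, 0],
    [-0.02, 0, 0.02, 0, 0],
    [-0.04, 0, 0, 0, 0],
    [-0.04, 0, 0, 0, 0],
    [-0.02, 0, 0, 0, 0],
    [0, 0, 0, 0, 0]
  ]
}}

```text
clock: 10.25
tcp_pos: [0.5083, 0.0033, 0.2885]
orientation: [0.0, 0.792, 0.61, 0.0]
wrist_force: [-0.2, -0.4, 0.0]
finger_gap: 0.0855
```

```bash
python3 b.py 5 wrist,scene,side lid_seat,pan_rim,shaft_top; python3 - <<'E'
from h import *
from m import fit
E
cat > lidcheck.py <<'E'
from h import *
from scipy.optimize import least_squares
for n in ["wrist","scene","side"]:
    c=cam(n); X=cloud(c).reshape(-1,3); X=X[~np.isnan(X[:,0])]
    d=np.hypot(X[:,0]-.63,X[:,1]-.003)
    l=X[(d<.1)&(X[:,2]>.14)&(X[:,2]<.165)]
    l0=X[(d>.05)&(d<.088)&(X[:,2]>.14)&(X[:,2]<.17)]
    A=np.c_[l0[:,:2]-[.63,.003],np.ones(len(l0))]; pl=np.linalg.lstsq(A,l0[:,2],rcond=None)[0]
    t=X[(d<.03)&(X[:,2]>.182)&(X[:,2]<.2)]
    print(n,"plate pts",len(l),"circle",[np.round(q,4) for q in cv2.minEnclosingCircle((l[:,:2]*1000).astype(np.float32))],"tilt",pl.round(4),"grip top",len(t),t.mean(0).round(4) if len(t) else '', ((t.min(0)+t.max(0))/2).round(4) if len(t) else '')
E
python3 lidcheck.py
```

```text
10.25 [0.5083 0.0033 0.2885] [-0.2108 -0.4062  0.0321] 0.08550304218484342
wrist lid_seat [ 0.6298 -0.0044  0.1468] 0.7 [345. 351.]
wrist shaft_top [ 0.448  -0.0082  0.0839] 0.55 [292. 155.]
wrist shaft_top [ 0.6737  0.1965 -0.0039] 0.53 [490. 278.]
scene lid_seat [0.6294 0.0034 0.1428] 0.96 [362. 241.]
scene lid_seat [ 0.4989 -0.2624  0.0275] 0.44 [228. 311.]
scene pan_rim [ 0.6573  0.3224 -0.0005] 0.42 [454. 226.]
scene shaft_top [ 0.5826 -0.0042 -0.0011] 0.58 [344. 277.]
scene shaft_top [0.6292 0.0016 0.1385] 0.48 [361. 243.]
scene shaft_top [ 0.444  -0.0073  0.0814] 0.38 [302. 223.]
side lid_seat [0.6278 0.0029 0.1464] 0.58 [346. 210.]
side shaft_top [ 0.4473 -0.0063  0.0837] 0.47 [274. 268.]
wrist grip top 2191 [0.4446 0.2469 0.0006] mid range [0.445  0.2469 0.0008] 0.00383620281179764 [0.0596 0.0593 0.006 ]
wrist pan z max [0.1558 0.1606 0.1619 0.18  ]
rim fit [0.6343 0.0021 0.043 ] 9086 0.16167936104421954
scene grip top 214 [0.4453 0.2463 0.0017] mid range [0.4453 0.2466 0.0025] 0.005433797886991831 [0.059  0.0568 0.0059]
scene pan z max [0.1544 0.1611 0.163  0.18  ]
rim fit [0.6274 0.0081 0.0419] 1376 0.16264139794880136
side grip top 262 [0.445  0.2466 0.001 ] mid range [0.4454 0.2467 0.0023] 0.005700295456601889 [0.0583 0.0586 0.0068]
side pan z max [0.1525 0.1604 0.1629 0.1799]
rim fit [0.6315 0.0072 0.04  ] 1095 0.16217923940822887
wrist plate pts 19105 circle [array([630.0658,   2.6746]), np.float64(84.4677)] tilt [0.0135 0.0068 0.1534] grip top 1471 [0.6271 0.0027 0.1903] [0.6299 0.0024 0.1875]
scene plate pts 3497 circle [array([631.0244,   4.5168]), np.float64(85.2372)] tilt [-0.0064  0.0101  0.1534] grip top 230 [0.6334 0.0012 0.1905] [0.6322 0.0037 0.1883]
side plate pts 2862 circle [array([628.9678,   4.1231]), np.float64(86.5555)] tilt [0.0122 0.0179 0.1526] grip top 196 [0.6261 0.0008 0.1898] [0.6283 0.0029 0.1882]
```

View pics/wrist5.png

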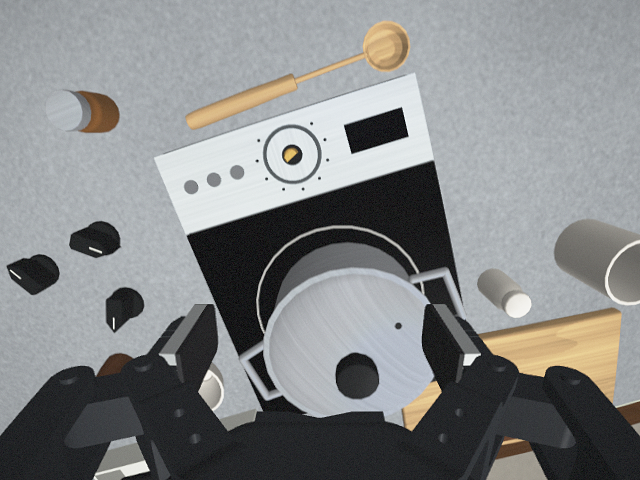

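View pics/side5.png

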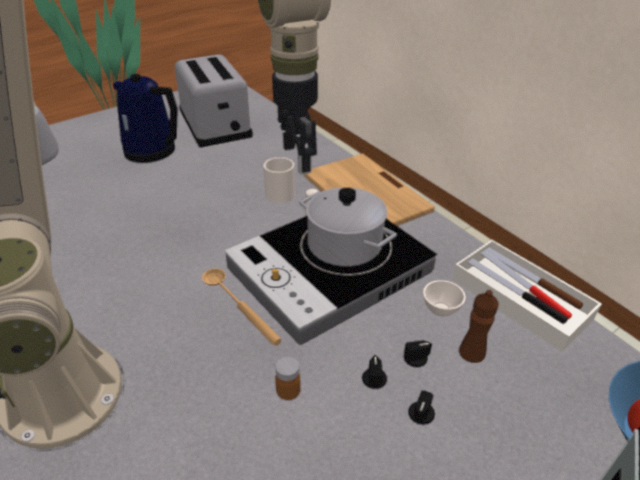

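The lid sits level: its plate fits a circle at (0.630, 0.003) and the grip top is at 0.190 m. In the wrist view the bare D-shaft is at (292,155). Next is a closer look at the shaft flat.

Emit:
{"api": "send_rows", "payload": {
  "targets": [
    [-0.03, -0.007, -0.02, 0, 0],
    [-0.02, -0.006, -0.04, 0, 0],
    [0, 0, -0.04, 0, 0],
    [0, 0, -0.03, 0, 0],
    [0, 0, -0.01, 0, 0],
    [0, 0, 0, 0, 0]
  ]
}}

```text
clock: 11.75
tcp_pos: [0.4597, -0.0098, 0.1466]
orientation: [-0.001, 0.792, 0.61, -0.001]
wrist_force: [0.2, 0.2, 0.0]
finger_gap: 0.0849
```

```bash
python3 b.py 6 wrist shaft_top,hob; python3 - <<'E'
from h import *
im=cv2.imread("pics/wrist6.png"); 
c=cam("wrist"); u,v=proj(c,[.447,-.0075,.082]).astype(int); print(u,v)
cr=im[max(0,v-60):v+60,max(0,u-75):u+75]; cv2.imwrite("pics/w6c.png",cv2.resize(cr,None,fx=5,fy=5,interpolation=cv2.INTER_CUBIC))
E
```

```text
11.75 [ 0.4597 -0.0098  0.1466] [0.2487 0.2455 0.036 ] 0.08494699122343549
wrist shaft_top [ 0.452  -0.0057  0.0848] 0.59 [324. 247.]
wrist hob [ 0.584  -0.0047  0.0017] 0.7 [359. 349.]
318 233
```

View pics/w6c.png

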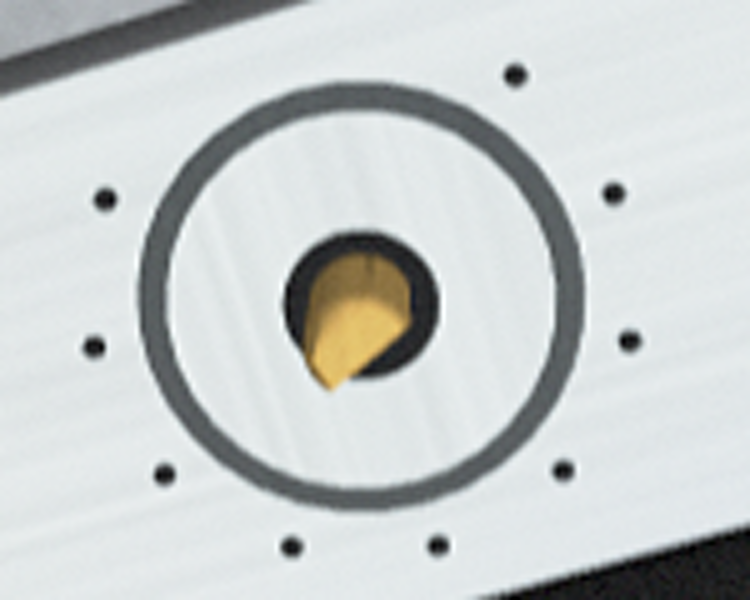

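View pics/wrist6.png

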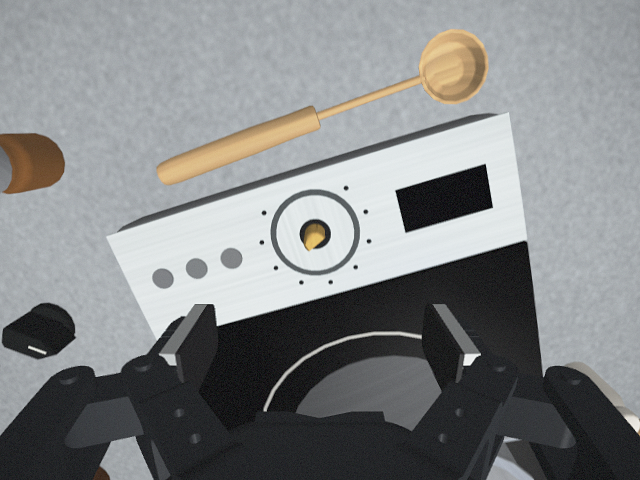

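```bash
python3 - <<'E'
from h import *
np.set_printoptions(precision=4,suppress=True)
c=cam("wrist"); im=c["img"]
a=px(c,243+335/5,173+388/5,.081); b=px(c,243+410/5,173+325/5,.081); print(a,b)
d=b-a; print("len",np.linalg.norm(d),"normal dir deg",np.degrees(np.arctan2(d[0],-d[1])),np.degrees(np.arctan2(-d[0],d[1])), "mid",(a+b)/2)
print("ring centre",px(c,315.4,232,.06), "ring L/R",px(c,243+138/5,232,.06),px(c,243+586/5,232,.06))
print("panel/glass edge", px(c,160,340,.06)if 0 else '', px(c,217,327,.06),px(c,526,241,.06), "front", px(c,107,236,.06),px(c,509,114,.06))
# top-face segmentation
hsv=cv2.cvtColor(im,cv2.COLOR_RGB2HSV); v0,u0=173,243
m=np.zeros((480,640),bool); sub=hsv[v0:v0+120,u0:u0+150]; 
mm=(sub[...,1]>100)&(sub[...,2]>200); ys,xs=np.nonzero(mm)
P=np.array([px(c,u0+x,v0+y,.082) for x,y in zip(xs,ys)]); print(len(P),P.mean(0),P.min(0),P.max(0))
mm=(sub[...,1]>100)&(sub[...,2]>60); ys,xs=np.nonzero(mm)
X=cloud(c); Q=X[v0+ys,u0+xs]; t=Q[Q[:,2]>.0795]; print("depth top",len(t),t.mean(0),t.min(0),t.max(0),np.quantile(Q[:,2],[.1,.5,.9]))
E
```

```text
[ 0.4568 -0.0154  0.081 ] [ 0.4513 -0.0043  0.081 ]
len 0.012477563674057869 normal dir deg -153.53395611919007 26.46604388080994 mid [ 0.4541 -0.0098  0.081 ]
ring centre [ 0.4516 -0.0107  0.06  ] ring L/R [ 0.4438 -0.0402  0.06  ] [0.4594 0.0186 0.06  ]
panel/glass edge  [ 0.5037 -0.1008  0.06  ] [0.4955 0.1297 0.06  ] front [ 0.417  -0.1516  0.06  ] [0.4083 0.1272 0.06  ]
170 [ 0.4466 -0.0108  0.082 ] [ 0.4423 -0.0161  0.082 ] [ 0.4516 -0.0049  0.082 ]
depth top 260 [ 0.446  -0.011   0.0822] [ 0.4414 -0.0171  0.0796] [ 0.452  -0.0038  0.084 ] [nan nan nan]
```

```bash
python3 - <<'E'
from h import *
np.set_printoptions(precision=4,suppress=True)
c=cam("wrist","w7.png"); im=c["img"]
print(c["P"])
hsv=cv2.cvtColor(im,cv2.COLOR_RGB2HSV)
for v in range(218,254,2): print(v,' '.join('%3d'%(hsv[v,u,2]) if hsv[v,u,1]>90 else ' . ' for u in range(298,332,1)))
X=cloud(c)
for v in range(218,254,3): print(v,' '.join('%3.0f'%(1000*X[v,u,2]) for u in range(298,332,1)))
E
```

```text
[[ 0.2567  0.9233  0.2857  0.3896]
 [ 0.9665 -0.2453 -0.0755  0.0084]
 [ 0.0004  0.2955 -0.9553  0.292 ]
 [ 0.      0.      0.      1.    ]]
218  .   .   .   .   .   .   .   .   .   .   .   .   .   .   86 104 104  99  87  85  91  .   .   .   .   .   .   .   .   .   .   .   .   . 
220  .   .   .   .   .   .   .   .   .   .   94 103 128 137 136 134 139 131 118 134 143 146 120  83  .   .   .   .   .   .   .   .   .   . 
222  .   .   .   .   .   .   .   .   .  115 119 127 127 134 137 137 140 127 131 133 147 143 144 143 129  .   .   .   .   .   .   .   .   . 
224  .   .   .   .   .   .   .   83 114 119 122 124 129 136 137 135 137 134 137 137 140 141 140 142 142 132 114  .   .   .   .   .   .   . 
226  .   .   .   .   .   .   .  113 111 118 124 129 137 155 162 167 163 171 173 166 152 148 141 143 140 138 107  .   .   .   .   .   .   . 
228  .   .   .   .   .   .   89 113 112 128 149 166 184 206 216 216 218 222 225 221 215 196 179 160 143 137 105  .   .   .   .   .   .   . 
230  .   .   .   .   .   .  105 116 142 162 182 198 210 221 225 226 229 227 227 227 228 229 224 213 182 149 130  .   . 
[... 2540 characters left out ...]

239  61  63  61  62  61  62  81  83  83  82  82  81  84  83  82  81  83  83  62  62  62  62  64  62  61  62  62  62  61  62  62  61  63  63
242  61  62  61  62  60  62  61  82  82  83  82  83  82  83  84  62  62  61  62  63  61  62  61  62  63  62  61  60  62  63  62  61  62  62
245  61  61  62  62  62  62  61  61  61  62  82  62  61  62  61  61  60  60  61  61  61  61  61  61  61  61  62  62  62  61  61  61  62  61
248  63  61  62  61  61  62  62  61  62  62  61  61  61  62  62  62  60  63  61  61  62  62  63  61  62  62  62  61  61  60  61  62  62  62
251  61  63  62  61  61  62  61  62  62  62  62  62  61  63  62  62  61  62  62  62  62  61  62  62  62  61  62  62  62  63  61  61  61  61
```

```bash
python3 - <<'E'
from h import *
np.set_printoptions(precision=4,suppress=True)
for k in range(2):
    s=monitor.get_state(); print(s["clock"],s["tcp_pos"])
    c=cam("wrist","w8_%d.png"%k); im=c["img"]; hsv=cv2.cvtColor(im,cv2.COLOR_RGB2HSV)
    m=((hsv[...,1]>90)&(hsv[...,2]>185)).astype(np.uint8); m[:200]=0;m[275:]=0;m[:,:290]=0;m[:,345:]=0
    cs,_=cv2.findContours(m,cv2.RETR_EXTERNAL,cv2.CHAIN_APPROX_NONE); q=max(cs,key=cv2.contourArea)[:,0]
    W=np.array([px(c,u,v,.0815)[:2] for u,v in q])
    # flat: farthest along-line straight segment via RANSAC
    best=(0,)
    rng=np.random.default_rng(0)
    for _ in range(3000):
        i,j=rng.choice(len(W),2,replace=False); d=W[j]-W[i]; L=np.hypot(*d)
        if L<.004: continue
        n=np.array([d[1],-d[0]])/L; e=abs((W-W[i])@n); k_=(e<.0003).sum()
        if k_>best[0]: best=(k_,e<.0003)
    S=W[best[1]]; vx,vy,x0,y0=cv2.fitLine((S*1000).astype(np.float32),cv2.DIST_L2,0,.01,.01).ravel()
    n=np.array([vy,-vx]); cen=W.mean(0)
    if n@(np.array([x0,y0])/1000-cen)<0:n=-n
    dist=n@(np.array([x0,y0])/1000)
    # arc points -> circle radius ~7 
    A=W[~best[1]]; A=A[(A@n)<dist-.001]
    (cx,cy),r=cv2.minEnclosingCircle((W*1000).astype(np.float32))
    print("flat normal deg",np.degrees(np.arctan2(n[1],n[0])),"nin",best[0],"mid",S.mean(0),"axis est(flat-2mm)",S.mean(0)-n*.002,"mec",cx,cy,r)
    # ring on panel
    g=cv2.cvtColor(im,cv2.COLOR_RGB2GRAY); u,v=proj(c,[.447,-.0075,.06])
    mk=((g>70)&(g<130)).astype(np.uint8); yy,xx=np.nonzero(mk); P=np.array([px(c,a,b,.06)[:2] for a,b in zip(xx,yy) if abs(a-u)<60 and abs(b-v)<60])
    rr=np.hypot(P[:,0]-.4465,P[:,1]+.009); P=P[(rr>.024)&(rr<.036)]
    from scipy.optimize import least_squares
    r=least_squares(lambda q:np.hypot(P[:,0]-q[0],P[:,1]-q[1])-q[2],[.4465,-.009,.03],loss='soft_l1',f_scale=.001); print("ring",len(P),r.x)
    # panel/glass edge
    for uu in (250,300,350,400,450,500):
        col=g[:,uu].astype(int); vs=[v for v in range(230,350) if col[v-2]>150 and col[v+2]<70]; 
        if vs: print(uu,vs[0],px(c,uu,np.mean(vs),.06))
E
```

```text
12.05 [ 0.4618 -0.0102  0.1489]
flat normal deg 25.248322 nin 15 mid [ 0.4497 -0.0103] axis est(flat-2mm) [ 0.4479 -0.0112] mec 447.8371276855469 -10.598360061645508 6.119845390319824
ring 1271 [ 0.4484 -0.0106  0.0282]
250 310 [ 0.4966 -0.0724  0.06  ]
300 274 [ 0.4882 -0.032   0.06  ]
350 283 [ 0.5133 -0.0014  0.06  ]
400 269 [0.5161 0.0352 0.06  ]
450 255 [0.4919 0.0755 0.06  ]
500 240 [0.4905 0.1113 0.06  ]
12.1 [ 0.4616 -0.0101  0.1487]
flat normal deg 24.945393 nin 13 mid [ 0.4495 -0.0098] axis est(flat-2mm) [ 0.4477 -0.0107] mec 447.8487243652344 -10.349448204040527 6.040318012237549
ring 1263 [ 0.4484 -0.0106  0.0281]
250 311 [ 0.497  -0.0725  0.06  ]
300 274 [ 0.4868 -0.0316  0.06  ]
350 283 [ 0.5107 -0.0008  0.06  ]
400 269 [0.5157 0.0352 0.06  ]
450 255 [0.4919 0.0755 0.06  ]
500 241 [0.4905 0.1112 0.06  ]
```

The flat faces about 25° in the world frame, from the gold edge between pixels (309,244) and (323,232). The axis is near (0.448, -0.011). Now to the nearest knob, turning +62° for its bar.

Emit:
{"api": "send_rows", "payload": {
  "targets": [
    [0, -0.02, 0.02, 6, 0],
    [0, -0.03, 0.02, 8, 0],
    [0.003, -0.035, 0, 8, 0],
    [0.003, -0.035, 0, 8, 0],
    [0.003, -0.035, 0, 8, 0],
    [0.003, -0.035, 0, 8, 0],
    [0.003, -0.035, -0.01, 8, 0],
    [0.003, -0.03, -0.01, 8, 0],
    [0.003, -0.02, -0.01, 0, 0],
    [0, 0, 0, 0, 0],
    [0, 0, 0, 0, 0],
    [0, 0, 0, 0, 0]
  ]
}}

```text
clock: 13.35
tcp_pos: [0.4816, -0.2839, 0.1578]
orientation: [-0.0, 0.365, 0.931, 0.0]
wrist_force: [-0.3, 0.3, 0.2]
finger_gap: 0.0855
```

```bash
python3 b.py 9 wrist,scene,side dial_knob,knob_nose; python3 -c "
from h import *
print(monitor.get_state()['joint_pos'])"
```

```text
13.35 [ 0.4816 -0.2839  0.1578] [-0.3191  0.3323  0.2078] 0.08546717169570865
wrist dial_knob [ 0.5756 -0.2855 -0.0014] 0.92 [245. 288.]
wrist dial_knob [ 0.4866 -0.279  -0.0034] 0.61 [320. 230.]
wrist dial_knob [ 0.504  -0.3823 -0.0006] 0.55 [220. 157.]
wrist knob_nose [ 0.5018 -0.2613  0.0236] 0.96 [321. 265.]
wrist knob_nose [ 0.6047 -0.2949  0.0286] 0.64 [207. 316.]
wrist knob_nose [ 0.4826 -0.398   0.0231] 0.62 [215. 123.]
scene dial_knob [ 0.4843 -0.2821  0.0001] 0.93 [218. 320.]
scene dial_knob [ 0.58   -0.2873  0.0005] 0.59 [242. 349.]
scene knob_nose [ 0.6018 -0.2989  0.027 ] 0.64 [242. 352.]
scene knob_nose [ 0.4818 -0.4031  0.0206] 0.57 [165. 347.]
scene knob_nose [ 0.4998 -0.2602  0.027 ] 0.56 [229. 311.]
scene knob_nose [ 0.6741 -0.3358 -0.0011] 0.33 [250. 397.]
side dial_knob [ 0.5024 -0.3837  0.0016] 0.93 [421. 414.]
side dial_knob [ 0.5783 -0.2847  0.0005] 0.82 [415. 357.]
side dial_knob [ 0.485  -0.2755 -0.0023] 0.57 [372. 378.]
side knob_nose [ 0.5009 -0.2575  0.0261] 0.95 [374. 357.]
side knob_nose [ 0.6047 -0.2997  0.0264] 0.92 [433. 346.]
side knob_nose [ 0.4823 -0.4009  0.0231] 0.65 [421. 420.]
[-6.77354720e-01  3.15218426e-01 -1.34079003e-01  1.12133655e+00
  1.91423768e-05 -1.50087136e+00]
```

View pics/wrist9.png

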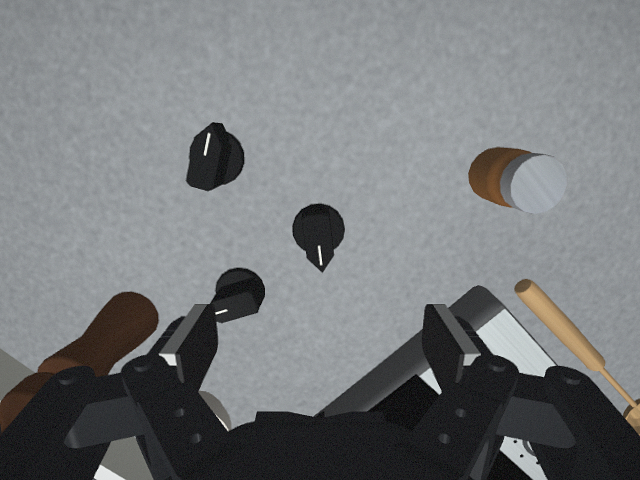

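```bash
cat > k.py <<'E'
from h import *
np.set_printoptions(precision=4,suppress=True)
for k in range(2):
    s=monitor.get_state(); c=cam("wrist","k%.2f.png"%s["clock"]); g=cv2.cvtColor(c["img"],cv2.COLOR_RGB2GRAY)
    u,v=proj(c,[.486,-.279,.01]); u,v=int(u),int(v); w=90
    m=np.zeros_like(g); y0,y1,x0,x1=max(0,v-w),min(480,v+w),u-w,u+w
    m[y0:y1,x0:x1]=(g[y0:y1,x0:x1]<70)
    n,lab,st,cn=cv2.connectedComponentsWithStats(m); i=min(range(1,n),key=lambda i:np.hypot(*(cn[i]-[u,v])) if st[i,4]>300 else 1e9)
    sel=lab==i; sel=cv2.morphologyEx(sel.astype(np.uint8),cv2.MORPH_CLOSE,np.ones((9,9))); 
    ys,xs=np.nonzero(sel); 
    wh=(g>150)&(sel>0); wy,wx=np.nonzero(wh); print("white px",len(wx))
    P=np.array([px(c,a,b,.036)[:2] for a,b in zip(wx,wy)])
    e=cv2.fitLine((P*1000).astype(np.float32),cv2.DIST_L2,0,.01,.01).ravel(); 
    X=cloud(c)[ys,xs]; ok=~np.isnan(X[:,0]); X=X[ok]
    d=e[:2]; 
    nose=None
    top=X[(X[:,2]>.030)&(X[:,2]<.042)]; 
    nd=np.array(d); 
    if nd@(P.mean(0)-X[:,:2].mean(0))<0: nd=-nd
    pn=np.array([-nd[1],nd[0]])
    a=top[:,:2]@nd; b=top[:,:2]@pn
    print("tcp",s["tcp_pos"],"line deg",np.degrees(np.arctan2(nd[1],nd[0])),"line mid",P.mean(0),"topz",np.median(top[:,2]),"bar along",np.quantile(a,[.005,.995]),"across",np.quantile(b,[.02,.98]))
    al=np.quantile(a,.995)-.028; bm=np.quantile(b,[.02,.98]).mean(); print("axis from nose tip",al*nd+bm*pn,"from tail",(np.quantile(a,.005)+.022)*nd+bm*pn)
    mec=[px(c,a_,b_,.003)[:2] for a_,b_ in zip(xs,ys)]
    sk=X[(X[:,2]<.010)&(X[:,2]>.003)]; 
    if len(sk)>20: (cx,cy),r=cv2.minEnclosingCircle((sk[:,:2]*1000).astype(np.float32)); print("skirt circ",cx,cy,r,len(sk))
    R_=c["P"]; tx=Ttool()[:3,0]; print("tool x deg",np.degrees(np.arctan2(tx[1],tx[0])))
E
python3 k.py
```

```text
white px 43
tcp [ 0.4817 -0.2848  0.1577] line deg 53.856728 line mid [ 0.4934 -0.2717] topz 0.03644179172451362 bar along [0.0376 0.0836] across [-0.5688 -0.5481]
axis from nose tip [ 0.4838 -0.2845] from tail [ 0.4861 -0.2813]
skirt circ 485.8666076660156 -281.71551513671875 22.61857795715332 769
tool x deg 137.17897189179175
white px 42
tcp [ 0.4817 -0.2848  0.1576] line deg 54.139847 line mid [ 0.4935 -0.2717] topz 0.03652354506061384 bar along [0.0348 0.0807] across [-0.5691 -0.5484]
axis from nose tip [ 0.4837 -0.2846] from tail [ 0.4861 -0.2813]
skirt circ 485.63250732421875 -281.9564514160156 22.5994815826416 770
tool x deg 137.1743620630784
```

The knob's skirt is at (318,230) and its white line at (320,256). Its axis is (0.486, -0.2815), the nose points to about 54°, and the top is at z 36 mm.

Emit:
{"api": "send_rows", "payload": {
  "targets": [
    [0.004, 0.003, -0.02, 7, 0],
    [0, 0, -0.035, 0, 0],
    [0, 0, -0.035, 0, 0],
    [0, 0, -0.01, 0, 0],
    [0, 0, 0, 0, 80],
    [0, 0, 0, 0, 80]
  ]
}}

```text
clock: 14.5
tcp_pos: [0.4863, -0.2826, 0.0587]
orientation: [0.001, 0.308, 0.952, -0.0]
wrist_force: [0.1, 0.3, 0.3]
finger_gap: 0.0594
```

```bash
python3 k.py; ls -t pics | head -1
```

```text
white px 112
tcp [ 0.4863 -0.2826  0.0587] line deg 54.022003 line mid [ 0.4937 -0.2717] topz 0.0363593885512765 bar along [0.0359 0.0817] across [-0.5692 -0.5486]
axis from nose tip [ 0.4838 -0.2849] from tail [ 0.4863 -0.2815]
skirt circ 486.1007995605469 -282.0896911621094 22.578393936157227 1516
tool x deg 144.16767227097466
white px 98
tcp [ 0.4867 -0.2829  0.0592] line deg 53.069984 line mid [ 0.494  -0.2711] topz 0.036348785382534415 bar along [0.0451 0.0909] across [-0.5682 -0.5476]
axis from nose tip [ 0.4838 -0.2849] from tail [ 0.4863 -0.2816]
skirt circ 486.00152587890625 -282.0140380859375 22.647785186767578 1515
tool x deg 144.16613830887627
k14.55.png
```

View pics/k14.55.png

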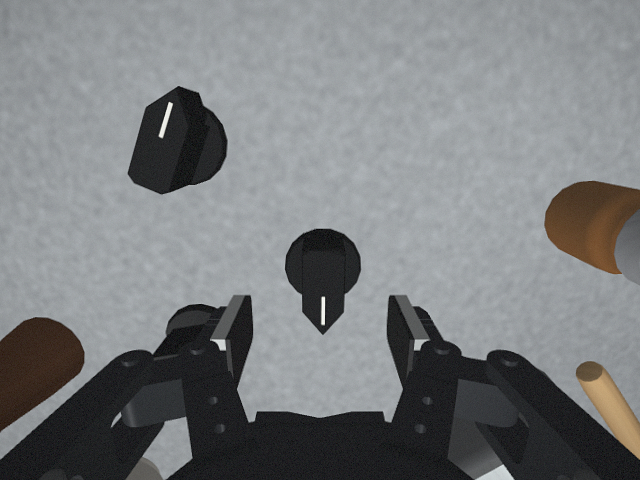

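The knob at (323,265) is centred and aligned between the fingers. The neighbouring knob at (190,330) stays clear of the left finger.

Emit:
{"api": "send_rows", "payload": {
  "targets": [
    [0, 0.001, -0.025, 0, 80],
    [0, 0, -0.015, 0, 80],
    [0, 0, -0.007, 0, 80],
    [0, 0, 0, 0, 150],
    [0, 0, 0, 0, 255],
    [0, 0, 0, 0, 255],
    [0, 0, 0, 0, 255],
    [0, 0, 0, 0, 255],
    [0, 0, 0, 0, 255]
  ],
  "newtons": 50
}}

```text
clock: 15.5
tcp_pos: [0.4867, -0.2818, 0.0119]
orientation: [0.001, 0.308, 0.952, -0.0]
wrist_force: [-0.1, 0.5, 6.1]
finger_gap: 0.021
```

```bash
python3 b.py 10 wrist dial_knob,knob_nose
```

```text
15.5 [ 0.4867 -0.2818  0.0119] [-0.1001  0.5312  6.1226] 0.020998012051780566
wrist dial_knob [ 0.505  -0.3853  0.0007] 0.95 [144. 140.]
wrist dial_knob [ 0.4874 -0.2749 -0.0023] 0.9 [328. 306.]
wrist knob_nose [ 0.5039 -0.2604  0.0248] 0.7 [318. 378.]
```

View pics/wrist10.png

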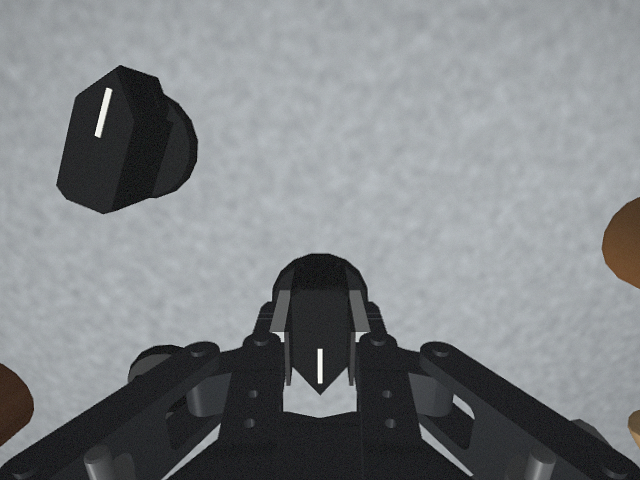

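The bar is clamped squarely between the pads at (320,330). Lifting, turning -29° and carrying it over the shaft.

Emit:
{"api": "send_rows", "payload": {
  "targets": [
    [0, 0, 0.01, 0, 255],
    [0, 0, 0.03, 0, 255],
    [0, 0, 0.04, 0, 255],
    [0, 0.01, 0.04, -4, 255],
    [-0.005, 0.035, 0.01, -5, 255],
    [-0.006, 0.04, 0, -5, 255],
    [-0.006, 0.04, 0, -5, 255],
    [-0.006, 0.04, 0, -5, 255],
    [-0.006, 0.04, 0, -5, 255],
    [-0.005, 0.035, 0, 0, 255],
    [-0.004, 0.02, 0, 0, 255],
    [-0.001, 0.01, 0, 0, 255]
  ]
}}

```text
clock: 16.85
tcp_pos: [0.4456, -0.0092, 0.1409]
orientation: [-0.0, 0.535, 0.845, 0.0]
wrist_force: [0.2, -0.3, -0.6]
finger_gap: 0.021
```

Emit:
{"api": "send_rows", "payload": {
  "targets": [
    [0, 0, 0, 0, 255],
    [0, 0, 0, 0, 255],
    [0, 0, 0, 0, 255]
  ]
}}

```text
clock: 17.15
tcp_pos: [0.4471, -0.012, 0.1406]
orientation: [0.0, 0.537, 0.844, -0.0]
wrist_force: [-0.5, 0.5, -0.8]
finger_gap: 0.021
```

```bash
python3 b.py 11 wrist,scene,side dial_knob,knob_nose,knob_bore,shaft_top
```

```text
17.15 [ 0.4471 -0.012   0.1406] [-0.4903  0.5175 -0.808 ] 0.0210034668360801
wrist dial_knob [ 0.4471 -0.0077  0.1273] 0.91 [329. 299.]
wrist knob_nose [ 0.4738 -0.0027  0.1548] 0.59 [314. 381.]
wrist knob_bore [ 0.4732 -0.0025  0.1538] 0.72 [315. 379.]
wrist knob_bore [ 0.4465 -0.0113  0.1465] 0.63 [323. 314.]
wrist shaft_top [ 0.4488 -0.0071  0.1286] 0.73 [328. 303.]
wrist shaft_top [ 0.4482 -0.0081  0.0814] 0.49 [326. 266.]
scene dial_knob [ 0.4672 -0.0027  0.1535] 0.75 [308. 203.]
scene dial_knob [ 0.5003 -0.3855  0.0052] 0.71 [179. 352.]
scene dial_knob [ 0.4485 -0.0107  0.126 ] 0.58 [300. 210.]
scene dial_knob [ 0.5825 -0.29   -0.0011] 0.52 [242. 351.]
scene knob_nose [ 0.4808 -0.4014  0.0249] 0.9 [165. 345.]
scene knob_nose [ 0.6036 -0.2976  0.0242] 0.78 [243. 353.]
scene knob_nose [ 0.4691 -0.0022  0.1545] 0.68 [308. 202.]
scene knob_bore [ 0.5821 -0.2874  0.0159] 0.77 [242. 346.]
scene knob_bore [ 0.5059 -0.382   0.0168] 0.75 [181. 349.]
scene knob_bore [ 0.4512 -0.0139  0.143 ] 0.72 [300. 205.]
scene shaft_top [ 0.4443 -0.0081  0.0792] 0.4 [301. 224.]
side dial_knob [ 0.5816 -0.2864  0.0008] 0.75 [417. 357.]
side dial_knob [ 0.4441 -0.0075  0.1283] 0.65 [272. 251.]
side dial_knob [ 0.5025 -0.3821  0.0029] 0.57 [420. 413.]
side knob_nose [ 0.4818 -0.397   0.0239] 0.67 [419. 418.]
side knob_nose [ 0.4686 -0.0005  0.1544] 0.63 [280. 234.]
side knob_nose [ 0.6053 -0.3021  0.0261] 0.56 [434. 347.]
side knob_nose [ 0.707  -0.2231  0.0012] 0.24 [441. 309.]
side knob_bore [ 0.5058 -0.3851  0.0149] 0.87 [424. 409.]
side knob_bore [ 0.5765 -0.29    0.014 ] 0.86 [417. 354.]
side knob_bore [ 0.447  -0.0126  0.1421] 0.78 [274. 247.]
side knob_bore [ 0.6781 -0.34    0.0028] 0.18 [474. 351.]
side shaft_top [ 0.4483 -0.0054  0.0824] 0.42 [274. 268.]
```

View pics/wrist11.png

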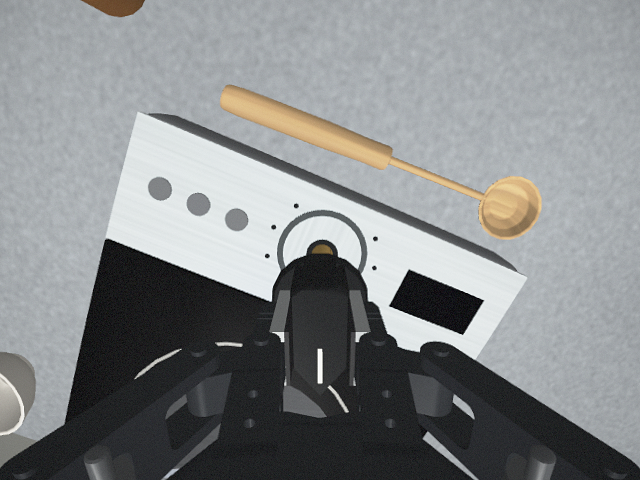

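View pics/side11.png

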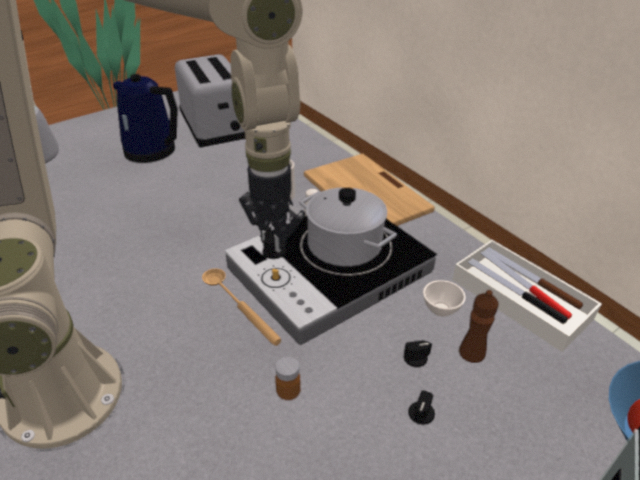

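```bash
cat > r.py <<'E'
from h import *
from scipy.optimize import least_squares
np.set_printoptions(precision=4,suppress=True)
for k in range(2):
    s=monitor.get_state(); c=cam("wrist"); T=Ttool(); g=cv2.cvtColor(c["img"],cv2.COLOR_RGB2GRAY); X=cloud(c)
    P=X[(g>70)&(g<130)]; P=P[(P[:,2]>.055)&(P[:,2]<.068)]
    yy,xx=np.nonzero((g>70)&(g<130)&(X[...,2]>.055)&(X[...,2]<.068)); P=np.array([px(c,a,b,.06)[:2] for a,b in zip(xx,yy)])
    rr=np.hypot(P[:,0]-.448,P[:,1]+.0105); P=P[(rr>.025)&(rr<.032)]
    r=least_squares(lambda q:np.hypot(P[:,0]-q[0],P[:,1]-q[1])-.0283,[.448,-.0105],loss='soft_l1',f_scale=.0005); print("ring",len(P),r.x)
    # skirt of held knob, by its depth: top of skirt
    z0=s["tcp_pos"][2]-.0119
    w=np.isfinite(X[...,0])&(X[...,2]>z0-.002)&(X[...,2]<z0+.012)&(np.hypot(X[...,0]-s["tcp_pos"][0],X[...,1]-s["tcp_pos"][1])<.028)&(g<60)
    Q=X[w]; L=(Q-T[:3,3])@T[:3,:3]; 
    # rear rim (tool -y)
    b=L[L[:,1]<-.012]; print("skirt pts",len(b),"min y",np.quantile(b[:,1],.01),"z",np.median(b[:,2]), "x rng",np.quantile(b[:,0],[.01,.99]))
    f=[]
    for x in np.arange(-.014,.0141,.002):
        q=b[abs(b[:,0]-x)<.001]
        if len(q)>3: f.append((x,np.quantile(q[:,1],.03)))
    f=np.array(f); r2=least_squares(lambda q:np.hypot(f[:,0]-q[0],f[:,1]-q[1])-.023,[0,0]); print("skirt centre in tool x,y",r2.x,"world",(T@np.r_[r2.x,0,1])[:2],"tcp",s["tcp_pos"])
    wh=(g>150)&(abs(X[...,2]-z0-.036)<.006)&(np.hypot(X[...,0]-s["tcp_pos"][0],X[...,1]-s["tcp_pos"][1])<.03)
    yy,xx=np.nonzero(wh); yw=np.array([px(c,a,b,z0+.036) for a,b in zip(xx,yy)]); Lw=(yw-T[:3,3])@T[:3,:3]; print("line tool x,y mean",Lw[:,:2].mean(0),Lw[:,1].min(),Lw[:,1].max(), "topz",np.nanmedian(X[wh][:,2]))
E
python3 r.py
```

```text
ring 880 [ 0.4487 -0.0103]
skirt pts 856 min y -0.022296950719214698 z 0.006305005146236236 x rng [-0.0188  0.0172]
skirt centre in tool x,y [-0.0006  0.0005] world [ 0.4473 -0.0113] tcp [ 0.4466 -0.0109  0.1405]
line tool x,y mean [0.0009 0.0118] -0.010032312284915336 0.02114738383561858 topz 0.1653974043799247
ring 880 [ 0.4487 -0.0103]
skirt pts 866 min y -0.02225180701632474 z 0.00625220598224335 x rng [-0.0186  0.0173]
skirt centre in tool x,y [-0.0007  0.0005] world [ 0.4474 -0.0114] tcp [ 0.4466 -0.0109  0.1405]
line tool x,y mean [0.0009 0.0118] -0.010046305460789502 0.021134657787462784 topz 0.16547901020405772
```

Emit:
{"api": "send_rows", "payload": {
  "targets": [
    [0.0015, 0.001, -0.01, 0, 255],
    [0, 0, -0.02, 0, 255],
    [0, 0, -0.013, 0, 255],
    [0, 0, 0, 0, 255],
    [0, 0, 0, 0, 255]
  ]
}}

```text
clock: 18.5
tcp_pos: [0.4478, -0.0099, 0.0971]
orientation: [-0.001, 0.536, 0.844, -0.0]
wrist_force: [-0.8, -0.1, -0.8]
finger_gap: 0.021
```

```bash
python3 r.py; python3 b.py 12 side,scene knob_bore,shaft_top; python3 - <<'E'
import cv2
a=cv2.imread('pics/side12.png')[200:320,200:350]; b=cv2.imread('pics/scene12.png')[160:280,230:380]
cv2.imwrite('pics/c12.png',cv2.resize(cv2.hconcat([a,b]),None,fx=2.66,fy=2.66,interpolation=cv2.INTER_CUBIC))
E
```

```text
ring 1302 [ 0.449  -0.0103]
skirt pts 881 min y -0.022604492289059686 z 0.006684411012894491 x rng [-0.0183  0.0177]
skirt centre in tool x,y [-0.0003  0.0001] world [ 0.4486 -0.0102] tcp [ 0.4478 -0.0099  0.0971]
line tool x,y mean [0.001  0.0112] -0.01040449676671302 0.02074967916164546 topz 0.12203007199950827
ring 1281 [ 0.4488 -0.0103]
skirt pts 860 min y -0.0225251560275068 z 0.0065408025672183505 x rng [-0.0185  0.0173]
skirt centre in tool x,y [-0.0005  0.0002] world [ 0.4491 -0.0104] tcp [ 0.4484 -0.01    0.0977]
line tool x,y mean [0.0007 0.0113] -0.010253133001622927 0.020933382282962817 topz 0.1226090225108033
18.6 [ 0.4486 -0.0101  0.098 ] [ 0.1429 -0.2321 -0.3827] 0.021362574227092795
side knob_bore [ 0.5759 -0.2901  0.0127] 0.95 [417. 355.]
side knob_bore [ 0.451  -0.009   0.1013] 0.92 [276. 261.]
side knob_bore [ 0.5104 -0.3839  0.0153] 0.74 [426. 407.]
side shaft_top [ 0.4509 -0.0058  0.0795] 0.58 [276. 269.]
side shaft_top [ 0.5843 -0.0089  0.0036] 0.47 [331. 273.]
side shaft_top [0.658  0.3204 0.0015] 0.27 [280. 195.]
scene knob_bore [ 0.5037 -0.3811  0.0152] 0.8 [181. 349.]
scene knob_bore [0.4721 0.     0.1097] 0.74 [311. 218.]
scene knob_bore [ 0.4531 -0.0106  0.1045] 0.69 [302. 218.]
scene knob_bore [ 0.5805 -0.2862  0.0205] 0.65 [241. 344.]
```

View pics/c12.png

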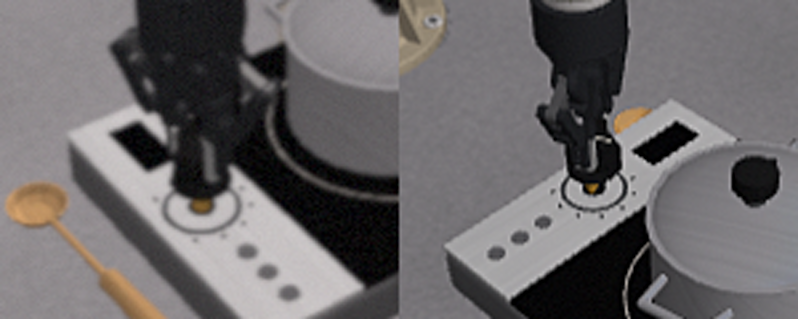

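The knob is centred above the brass shaft in both crops, and in the wrist view the skirt agrees with the dial ring to within 1 mm. Lowering to engage.

Emit:
{"api": "send_rows", "payload": {
  "targets": [
    [0, 0, -0.004, 0, 255],
    [0, 0, -0.002, 0, 255],
    [0, 0, -0.002, 0, 255],
    [0, 0, 0, 0, 255]
  ]
}}

```text
clock: 19.3
tcp_pos: [0.4478, -0.0099, 0.0891]
orientation: [-0.0, 0.536, 0.844, -0.0]
wrist_force: [-1.3, -0.1, -0.1]
finger_gap: 0.0209
```

Emit:
{"api": "send_rows", "payload": {
  "targets": [
    [0, 0, -0.003, 0, 255],
    [0, 0, -0.003, 0, 255],
    [0, 0, -0.003, 0, 255],
    [0, 0, 0, 0, 255]
  ]
}}

```text
clock: 19.7
tcp_pos: [0.4477, -0.0099, 0.08]
orientation: [-0.0, 0.536, 0.844, -0.0]
wrist_force: [-1.0, 0.0, -0.4]
finger_gap: 0.021
```

Emit:
{"api": "send_rows", "payload": {
  "targets": [
    [0, 0, -0.002, 0, 255],
    [0, 0, -0.002, 0, 255],
    [0, 0, 0, 0, 255],
    [0, 0, 0, 0, 255]
  ],
  "newtons": 80
}}

```text
clock: 20.1
tcp_pos: [0.4483, -0.01, 0.0768]
orientation: [0.0, 0.536, 0.844, 0.0]
wrist_force: [-1.2, -0.8, 3.2]
finger_gap: 0.0206
```

Emit:
{"api": "send_rows", "payload": {
  "targets": [
    [0, 0, -0.002, 0, 255],
    [0, 0, -0.002, 0, 255],
    [0, 0, 0, 0, 255],
    [0, 0, 0, 0, 255]
  ]
}}

```text
clock: 20.5
tcp_pos: [0.4485, -0.0101, 0.0738]
orientation: [0.001, 0.536, 0.844, 0.0]
wrist_force: [-4.4, 0.6, 14.7]
finger_gap: 0.0205
```

Emit:
{"api": "send_rows", "payload": {
  "targets": [
    [0, 0, -0.001, 0, 255],
    [0, 0, 0, 0, 255],
    [0, 0, 0, 0, 255],
    [0, 0, 0, 0, 255],
    [0, 0, 0, 0, 255]
  ]
}}

```text
clock: 21.0
tcp_pos: [0.4485, -0.0101, 0.0736]
orientation: [0.001, 0.536, 0.844, 0.0]
wrist_force: [-6.7, 0.2, 21.2]
finger_gap: 0.0202
```

```bash
python3 r.py; python3 b.py 13 wrist,side,scene knob_bore,knob_nose,lid_seat; python3 lidcheck.py; python3 - <<'E'
import cv2
a=cv2.imread('pics/side13.png')[200:320,200:350]; b=cv2.imread('pics/scene13.png')[160:280,230:380]
cv2.imwrite('pics/c13.png',cv2.resize(cv2.hconcat([a,b]),None,fx=2.66,fy=2.66,interpolation=cv2.INTER_CUBIC))
E
```

```text
ring 1587 [ 0.4489 -0.0103]
skirt pts 857 min y -0.022259005449468277 z 0.006229595687179186 x rng [-0.0185  0.017 ]
skirt centre in tool x,y [-0.0006  0.0004] world [ 0.4492 -0.0105] tcp [ 0.4485 -0.0101  0.0736]
line tool x,y mean [0.0009 0.0121] -0.010058917733258139 0.021168548086705416 topz 0.09844367409400263
ring 1582 [ 0.4489 -0.0103]
skirt pts 856 min y -0.022211026454499624 z 0.006286250294017051 x rng [-0.0187  0.017 ]
skirt centre in tool x,y [-0.0006  0.0005] world [ 0.4492 -0.0104] tcp [ 0.4486 -0.0101  0.0736]
line tool x,y mean [0.0008 0.012 ] -0.01003388386365017 0.02119626183745284 topz 0.09851978201738358
21.1 [ 0.4485 -0.0101  0.0736] [-6.6207  0.7636 22.2436] 0.020176624292921653
wrist knob_bore [ 0.4471 -0.0102  0.0766] 0.67 [322. 309.]
wrist knob_nose [0.4746 0.0005 0.0891] 0.73 [318. 383.]
side knob_bore [ 0.5772 -0.2882  0.0152] 0.96 [417. 353.]
side knob_bore [ 0.5101 -0.3839  0.0126] 0.7 [425. 408.]
side knob_nose [ 0.6032 -0.3008  0.028 ] 0.73 [433. 347.]
side knob_nose [0.4703 0.003  0.0859] 0.71 [282. 260.]
side knob_nose [ 0.4821 -0.3973  0.0239] 0.69 [
[... 308 characters left out ...]
bore [ 0.5067 -0.3836  0.0193] 0.56 [180. 349.]
scene knob_nose [ 0.4832 -0.4001  0.0215] 0.79 [167. 346.]
scene knob_nose [ 0.6003 -0.2999  0.0241] 0.73 [241. 353.]
scene lid_seat [0.6286 0.0015 0.1435] 0.9 [361. 241.]
scene lid_seat [ 0.3467 -0.2157  0.0027] 0.47 [210. 269.]
wrist plate pts 0 circle [array([0., 0.]), np.float64(0.0)] tilt [0. 0. 0.] grip top 0  
scene plate pts 3511 circle [array([630.728 ,   5.1094]), np.float64(85.4079)] tilt [-0.0061  0.0112  0.1533] grip top 229 [0.6333 0.0012 0.1905] [0.6321 0.0027 0.1883]
side plate pts 2873 circle [array([630.3387,   3.4404]), np.float64(86.5944)] tilt [0.0114 0.0187 0.1526] grip top 199 [0.626  0.0008 0.1897] [0.6278 0.0032 0.1884]
```

View pics/c13.png

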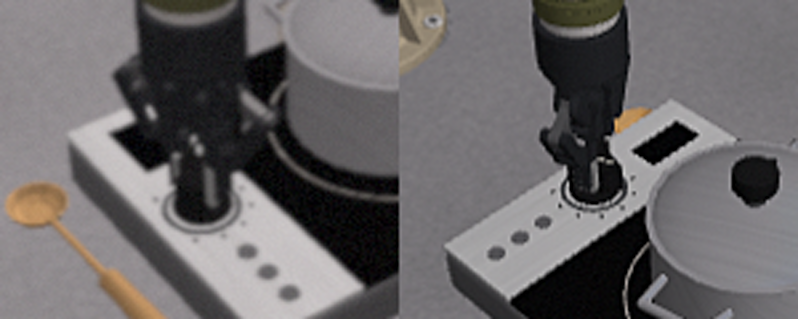

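View pics/wrist13.png

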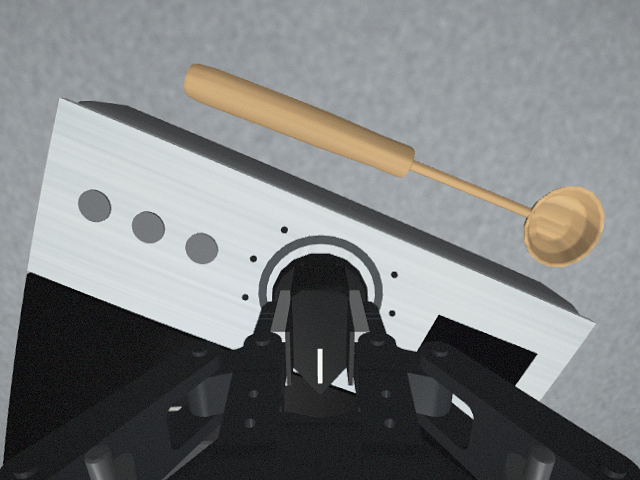

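The views agree. The knob sits inside the dial ring at (320,285), its top is at 98.5 mm so the skirt is about 2.5 mm above the panel, the push is about 21 N, and the lid is still level. Handing in.

```bash
python3 -c "
from workcell import ticket, monitor
s=monitor.get_state(); print(s['clock'],s['tcp_pos'],s['wrist_force'],s['finger_gap'])
print(ticket.hand_in())"
```

```text
21.85 [ 0.44854042 -0.01008094  0.07355895] [-7.55539213  1.52593264 22.47748723] 0.020272979423276875
the job is handed in; nothing more can be done
None
```

The lid is on the pan and released, and the knob is home on the D-shaft, held pressed down with the grip closed at 80 N. I handed the job in at 21.9 s; no verdict is reported, so what follows is from my own last checks.

- **Lid:** it sits at about (0.630, 0.003), within a few millimetres of the pan's centre. The depth fits are level to about 1 degree. Its grip top is at 190 mm, which puts the lid seat within 1 mm of the rim height.
- **Knob:** I took the one nearest the base and turned it so its nose points about 25°, matching the measured flat. It slid on with almost no force.
- **Press:** the spring began to resist at about 3 N, and the push now reads about 22 N against the 9 N needed. The knob's top is at 98.5 mm, which puts the switch about 3.5 to 4 mm down. The skirt is centred on the dial ring to under 1 mm.

**Disagreements:** the trained networks placed the shaft 2–4 mm further along y than the dial ring in the wrist camera did. I went by the wrist camera, and the easy fit supports that. There is also a sideways reading of about 7 N at the wrist while pressing. I did not measure whether the bystander objects moved, but nothing I saw suggested it.

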